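# Twist apart a nest of glaze pots and set them out

## Robot

A 7-joint arm with a two-finger parallel gripper is mounted at the origin on the work surface; the furniture and walls round the work are solid. World frame = base frame: x ahead of the robot, y to its left, z up, the work surface at z = 0. Lengths are in mm, angles in rad, forces in N, time in s.
With the tool pointing down it reaches from about 400 to 875 mm from the base axis. Payload 4.4 kg.
Tool frame: the origin (TCP) lies at the very end of the fingers, on their centre line; the grasp point (between the pads) lies 19 mm behind it; z points along the fingers, y is the line along which they close (so a half turn about z gives the same grasp; the last joint's range is limited). The gripper opens to 85 mm and grips with 20 to 120 N. Pads are 22 mm wide; open, the fingers measure 114 mm over their backs; the gripper's body (76 mm by 85 mm) begins 54 mm behind the grasp point. The pads swing forward as they close: fully open they stand 13 mm farther back than shut.
Start: joints at [1.191, 0.628, 0.038, 1.517, -0.027, 0.996, -0.02], TCP at [200.667, -618.264, 231.313] pointing down, gripper open.
Joint ranges: [-3.06, 3.06], [-0.37, 2.12], [-1.25, 1.32], [0.18, 2.47], [-1.1, 4.24], [0.23, 1.98], [-2.94, 2.94]. Speed limits (rad/s): [2.57, 2.57, 3.14, 3.14, 3.14, 3.14, 3.14].

## Interface

Orientations are given as [roll, pitch, yaw] about the fixed x, y, z axes, in that order (R = Rz(yaw) Ry(pitch) Rx(roll)).
In Python, from cell import read_state, get_image, camera_info, finish_job gives the robot as it stands.
- The arm moves only by the tool play_rows, never from a script. Its argument "deltas" is one flat list of numbers, 7 for each row, row after row: the shift along the tool's x, y, z in mm, then the turn, a rotation vector about the tool's x, y, z in rad, then the opening, from 0 (shut) to 1 (fully open). In form: [dx, dy, dz, ax, ay, az, grip, dx, dy, dz, ax, ay, az, grip, ...]. A call has 1 to 10 rows; each row is the pose to reach, as a shift and turn from the pose commanded when the call began, along the tool's axes at that moment; what a row does not reach only later rows make up. A row lasts 1/8 s, in which the tool goes at most 62.5 mm and 10.7 degrees, less where a joint would pass 70% of its speed; a pose out of reach is approached as far as the arm can. A call with a gripper value outside its range is refused whole. The fingers move at their own pace and stop on an object; the grip force is fixed at half the most. Time passes only in rows, so rows that repeat a pose let the fingers close. It gives the time, the measured TCP pose, the force, the opening and the grip force at its end, in the units of the state.
- read_state(): the state, without advancing time (a new reading comes with each control period).
- get_image(name): name is "scene" or "top" or "wrist"; returns the picture (400x640x3 uint8, red, green, blue); there is no depth.
- camera_info(name): a dict with "fx", "fy", "cx", "cy" (pixels), "distortion" ([k1, k2, p1, p2, k3] as OpenCV has them; the pictures are not rectified), "T" (4x4, takes a point from camera to world coordinates). Camera axes: x right, y down, z forward; pixel columns grow to the right and rows downward; lengths in mm; the calibration is good to about 2 mm. A picture is of the moment at which its call begins: read the wrist's pose just before it. camera_info takes no time and is no camera call; for the wrist camera it gives the pose at the moment of the call.
- finish_job(): hands the job in; it is judged then, once.
The state is a dict: "clock": time; "qpos": joint angles; "qd": joint speeds; "tau": joint torques, N m; "eef_pos": TCP position; "tool_rot": TCP orientation; "force": force on the tool from outside, world axes, zero at the start; "torque": the same for the moment, N m; "width": finger opening in mm; "gripper_force": force on a finger pad.
Only numpy, scipy, OpenCV 4.12 (cv2) and the standard library are available. Lean on these libraries where they do the work, as an engineer would, in place of code of your own. Each camera call takes 0.05 s, during which the arm holds its last target. There are 200 camera calls.

## Task

Two eight-sided glaze pots are locked into each other on the grey stand. Twist the blue pot anticlockwise (seen from above) while lifting it, leaving the yellow pot locked in the stand, and stand it upright with its whole foot on the blue coaster; then free the yellow pot from the stand the same way but twisting clockwise, and stand it upright on the yellow coaster. Do not shift or tip the spray bottle, the red cup or the two jars.

Things in the scene. Friction and masses are not known exactly. Their poses are not given: they have to be found in the camera images.
- stand: Grey eight-sided socket, 64 mm across flats, on a dark round foot 116 mm across and 10 mm thick; fixed, but elsewhere each time. Open rim 60 mm above the table. Origin at the centre of its underside, z up; flats face its x axis and every 45 degrees. Spiral tracks inside it lock the yellow pot, as described there.
- blue_pot: Blue open pot, 95 mm high, about 0.12 kg. Origin: centre of the foot's underside, z up. Round foot 40 mm across, z = 0 to 40 mm, with two lugs reaching radius 26 mm. Above, z = 40 to 95 mm, an eight-sided body, 64 mm across flats (69 over corners); flats face its x axis and every 45 degrees. Grip across two flats, outside. At the start its foot is inside the yellow pot, origin 55 mm above that pot's.
- blue_rim (a point): Centre of the blue pot's mouth, 95 mm above its origin. Its lugs sit under spiral ledges inside the yellow pot: straight pulls jam after 3 mm. Turn it anticlockwise from above while raising it 10 mm per radian (3 mm play either way; turned without lifting it climbs and slips up in the grip); free after 58 degrees, then straight up, out 40 mm over seated. Clockwise it stops after 5 degrees and drags the yellow pot.
- yellow_pot: Yellow open pot, the same shape, flats, size and weight as the blue one, same origin. At the start its foot is locked in the stand, origin 20 mm and rim 115 mm above the table; the blue pot stands in it until removed.
- yellow_rim (a point): Centre of the yellow pot's mouth, 95 mm above its origin. It is locked in the stand by the mirrored spiral: turn it clockwise from above while raising it 10 mm per radian (3 mm play either way); free after 58 degrees, then lift straight up, 40 mm over seated to be out. Anticlockwise it stops after 5 degrees.
- blue_coaster: Flat round blue coaster, 90 mm diameter, 6 mm thick, fixed. Origin at the centre of its underside, z up. It lies to the left or to the right of the stand; the coasters may be swapped.
- yellow_coaster: Flat round yellow coaster, 90 mm diameter, 6 mm thick, fixed; origin at the centre of its underside.
- spray_bottle: Bystander: amber spray bottle with a white and green head, 80 x 102 mm, 188 mm high, standing behind the blue coaster (its centre about 125 mm from the coaster's). Origin at the middle of its underside.
- cup_red: Bystander: red cup with sticks, 89 x 96 mm, cup 100 mm high, the sticks up to 207 mm, behind the yellow coaster (its centre about 125 mm from the coaster's). Origin near the middle of its underside.
- jar_white: Bystander: white lidded jar, 53 mm diameter, 62 mm high, beside the blue coaster (centre about 107 mm from the coaster's). Origin at the centre of its underside.
- jar_amber: Bystander: amber lidded jar, 53 mm diameter, 62 mm high, behind the stand (centre about 90 mm from the stand's). Origin at the centre of its underside.
Mind the look-alikes: they are no part of the job. There is more than one size of the stand; the one meant has the size given above.

How it is judged (in metres and radians):
On the way, in this order (a step that is already met when the one before it is completed fails the run):
1. the blue pot is out of the yellow one, which still sits in the stand (z of blue_pot in the frame of yellow_pot above 0.098 m and z of yellow_pot in the frame of stand below 0.027 m and horizontal distance between yellow_pot and stand below 0.006 m), for 0.1 s.
2. the blue pot stands released on the blue coaster (horizontal distance between blue_pot and blue_coaster below 0.026 m and z of blue_pot in the frame of blue_coaster between 0.002 and 0.011 m and angle between blue_pot's own z axis and vertical below 0.1 rad and contact force between blue_pot and the fingers below 0.1 N), for 0.2 s.
3. the yellow pot is lifted out of the stand (z of yellow_pot in the frame of stand above 0.063 m), for 0.1 s.
At the end, for the whole second after the job is handed in: Both pots stand upright (tilt under 0.1 rad), released and at rest, each with its whole foot on the coaster of its colour (foot centre within 26 mm of the coaster's centre) (all of step 2 and horizontal distance between yellow_pot and yellow_coaster below 0.026 m and z of yellow_pot in the frame of yellow_coaster between 0.002 and 0.011 m and angle between yellow_pot's own z axis and vertical below 0.1 rad and contact force between yellow_pot and the fingers below 0.1 N and linear speed of each of blue_pot, yellow_pot below 0.02 m/s and angular speed of each of blue_pot, yellow_pot below 0.2 rad/s); the robot touches nothing.
It fails at once if the yellow pot comes out of the stand with the blue one still in it (z of yellow_pot in the frame of stand above 0.035 m and z of blue_pot in the frame of yellow_pot below 0.09 m and horizontal distance between blue_pot and yellow_pot below 0.02 m).
It fails at once if the spray bottle is shifted more than 25 mm or tipped (distance of spray_bottle from where it was at the start of the episode above 0.025 m or angle between spray_bottle's own z axis and vertical above 0.25 rad).
It fails at once if the red cup is shifted more than 25 mm or tipped (distance of cup_red from where it was at the start of the episode above 0.025 m or angle between cup_red's own z axis and vertical above 0.25 rad).
It fails at once if the white jar is shifted more than 25 mm or tipped (distance of jar_white from where it was at the start of the episode above 0.025 m or angle between jar_white's own z axis and vertical above 0.25 rad).
It fails at once if the amber jar is shifted more than 25 mm or tipped (distance of jar_amber from where it was at the start of the episode above 0.025 m or angle between jar_amber's own z axis and vertical above 0.25 rad).
It also fails if it takes over 72 s, if anything falls off the work surface, if the arm or the gripper's body presses on something with over 40 N, if the wrist force passes 120 N, or if a joint passes its speed limit or range.

## Working session

There is one attempt and no reset: what is moved stays moved. The work goes in short steps, Python scripts to look and compute and a tool call to move; the robot and the scene stay as the last step left them, time stands still between calls to the robot, and variables do not carry over. Pictures are saved under pics/ and viewed, at most 10 in all, crops included, and the job is handed in when it is done.

Besides the shell and the picture viewer there is one more tool, called after "Request:" in YAML: its name, and indented under it one key for each argument. play_rows: Moves the arm, as the interface text tells. Its arguments: {"type":"object","properties":{"deltas":{"type":"array"}},"required":["deltas"]}

```bash
ls; mkdir -p pics; python3 - <<'E'
from cell import *
import cv2,numpy as np
s=read_state();print({k:s[k] for k in('clock','eef_pos','tool_rot','width','qpos')})
for n in('scene','top'):
    i=get_image(n);cv2.imwrite(f'pics/{n}0.png',i[:,:,::-1]);c=camera_info(n);print(n,c['fx'],c['cx'],c['cy'],c['distortion'],np.round(c['T'],3).tolist())
E
```

```text
pics
{'clock': 0.0, 'eef_pos': array([ 200.49204362, -617.65486208,  230.40304891]), 'tool_rot': array([-3.13971964e+00, -1.32759894e-05,  3.13792091e-01]), 'width': 85.34895362620536, 'qpos': array([ 1.19118882,  0.62932574,  0.03844257,  1.51836564, -0.0270444 ,
        0.99629168, -0.01999079])}
scene 513.9682887719517 313.0123683611729 199.25483116179072 [-0.02139519  0.          0.          0.          0.        ] [[-0.764, -0.477, 0.434, -252.645], [-0.645, 0.562, -0.518, 807.452], [0.003, -0.676, -0.737, 1196.677], [0.0, 0.0, 0.0, 1.0]]
top 386.3008175447749 326.562532714463 196.78241531259138 [-0.058069  0.        0.        0.        0.      ] [[-0.027, -0.997, 0.065, 274.787], [-1.0, 0.027, -0.007, 52.564], [0.006, -0.065, -0.998, 1380.32], [0.0, 0.0, 0.0, 1.0]]
```

View pics/top0.png

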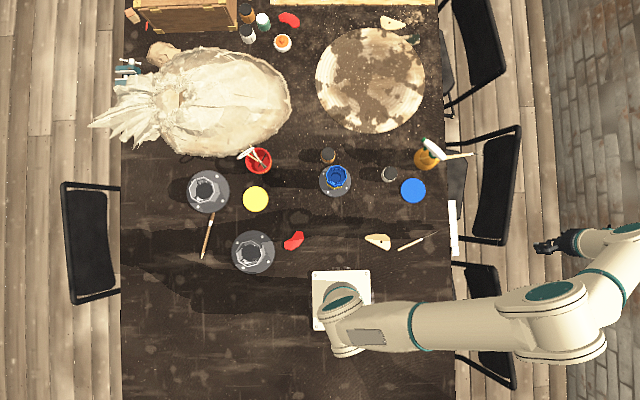

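View pics/scene0.png

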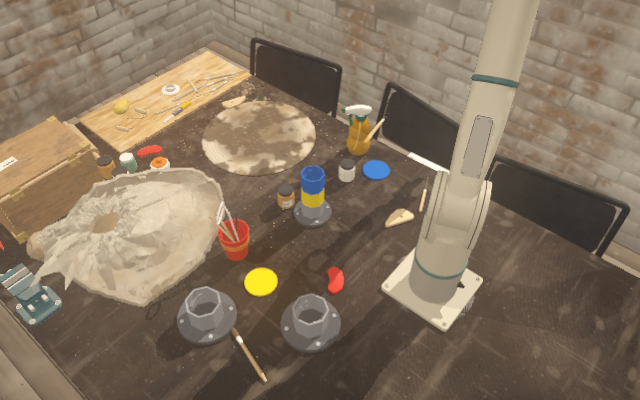

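The top view shows the candidates. There are three grey stands at (335,180), (208,190) and (252,252). Only the first carries the pots, and its foot looks smallest. The coasters are blue at (413,190) and yellow at (255,199). The bystanders are the spray bottle (427,158), white jar (389,173), amber jar (328,156) and red cup (259,160).

```bash
cat > h.py <<'E'
from cell import *
import cv2,numpy as np
def ray(c,uv):
    K=np.array([[c['fx'],0,c['cx']],[0,c['fy'],c['cy']],[0,0,1.]])
    p=cv2.undistortPoints(np.array(uv,float).reshape(-1,1,2),K,np.array(c['distortion']))[:,0]
    T=np.array(c['T']);return T[:3,3],np.c_[p,np.ones(len(p))]@T[:3,:3].T
def plane(c,uv,z):
    o,d=ray(c,uv);return o+d*((z-o[2])/d[:,2])[:,None]
def tri(c1,p1,c2,p2):
    o1,d1=ray(c1,[p1]);o2,d2=ray(c2,[p2]);d1=d1[0]/np.linalg.norm(d1);d2=d2[0]/np.linalg.norm(d2)
    s=np.linalg.lstsq(np.c_[d1,-d2],o2-o1,rcond=None)[0];a=o1+s[0]*d1;b=o2+s[1]*d2
    return (a+b)/2,np.linalg.norm(a-b)
def blob(img,lo,hi,box):
    x0,y0,x1,y1=box;m=cv2.inRange(cv2.cvtColor(img,cv2.COLOR_RGB2HSV),lo,hi)
    k=np.zeros_like(m);k[y0:y1,x0:x1]=m[y0:y1,x0:x1]
    cs=cv2.findContours(k,cv2.RETR_EXTERNAL,cv2.CHAIN_APPROX_NONE)[0]
    return max(cs,key=cv2.contourArea)
def cen(c):
    m=cv2.moments(c);return np.array([m['m10'],m['m01']])/m['m00']
B=((100,120,40),(125,255,255));Y=((22,120,80),(35,255,255))
E
python3 - <<'E'
from h import *
t=cv2.imread('pics/top0.png')[:,:,::-1].copy();s=cv2.imread('pics/scene0.png')[:,:,::-1].copy()
ct,cs=camera_info('top'),camera_info('scene')
for n,C,b1,b2 in(('blue coaster',B,(395,172,432,208),(358,155,395,184)),('yellow coaster',Y,(238,182,272,216),(240,262,282,300))):
    k1,k2=blob(t,*C,b1),blob(s,*C,b2)
    P,e=tri(ct,cen(k1),cs,cen(k2));q=plane(ct,k1[:,0],6);print(n,P.round(1),e.round(1),'top@6',plane(ct,[cen(k1)],6).round(1),'scene@6',plane(cs,[cen(k2)],6).round(1),'diam',np.ptp(q,axis=0).round(0))
k1=blob(t,*B,(318,160,355,200));k2=blob(s,*B,(295,160,330,195))
e1=cv2.fitEllipse(k1);print(e1,cen(k1),cv2.boundingRect(k2))
print('top@170',plane(ct,[e1[0]],170).round(1))
for n,p in(('stand',(335,181)),('big1',(208,191)),('big2',(252,252)),('amberjar',(328,156)),('whitejar',(389,173)),('spray',(427,160)),('cup',(259,160))):print(n,plane(ct,[p],60).round(0))
im=np.hstack([cv2.resize(t[120:280,180:450][:, :],None,fx=1.48,fy=1.48),]);a=cv2.resize(t[150:210,305:365],(400,400),interpolation=2);b=cv2.resize(s[150:240,270:360],(400,400),interpolation=2)
cv2.imwrite('pics/c1.png',np.hstack([a,b])[:,:,::-1])
E
```

```text
blue coaster [ 379.6 -268.5    1.5] 3.5 top@6 [[ 380.7 -266.4    6. ]] scene@6 [[ 375.8 -265.5    6. ]] diam [87. 91.  0.]
yellow coaster [393.7 274.2 -53.2] 4.5 top@6 [[390.5 266.3   6. ]] scene@6 [[361.2 298.3   6. ]] diam [33. 25.  0.]
((335.84930419921875, 175.52017211914062), (19.95645523071289, 21.24801254272461), 24.935256958007812) [335.82424242 175.52727273] (301, 166, 24, 28)
top@170 [[420.3  12.4 170. ]]
stand [[415.  12.  60.]]
big1 [[392. 450.  60.]]
big2 [[180. 301.  60.]]
amberjar [[502.  34.  60.]]
whitejar [[ 437. -175.   60.]]
spray [[ 480. -309.   60.]]
cup [[495. 272.  60.]]
```

View pics/c1.png

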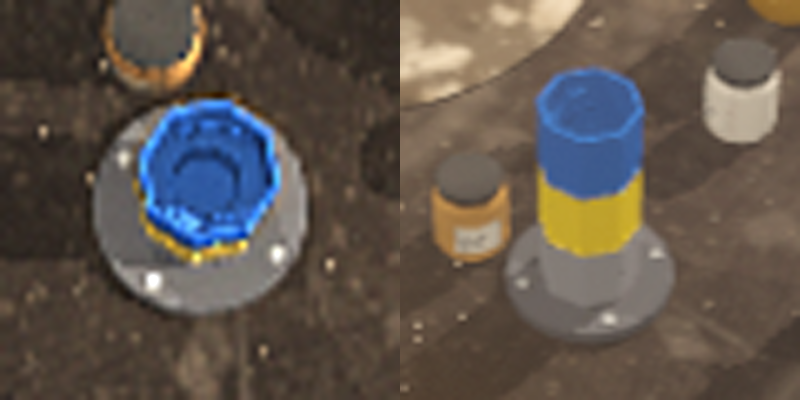

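The crop confirms that the stand meant is the one carrying the blue and yellow pots, at top (335,180), with a foot about 116 mm across. The other two grey stands are bigger and empty. Next I'll triangulate the rim and redo the yellow coaster.

```bash
cat >> h.py <<'E'
from scipy.spatial.transform import Rotation as Ro
def delta(goal,yaw=None):
    s=read_state();R=Ro.from_euler('xyz',s['tool_rot'])
    d=R.inv().apply(np.array(goal)-s['eef_pos']);G=Ro.from_euler('xyz',[np.pi,0,s['tool_rot'][2] if yaw is None else yaw])
    return d.round(1),(R.inv()*G).as_rotvec().round(3)
E
python3 - <<'E'
from h import *
t=cv2.imread('pics/top0.png')[:,:,::-1].copy();s=cv2.imread('pics/scene0.png')[:,:,::-1].copy()
ct,cs=camera_info('top'),camera_info('scene')
Yw=((20,60,110),(38,255,255))
k1,k2=blob(t,*Yw,(238,182,272,216)),blob(s,*Yw,(240,262,282,300))
k1=cv2.convexHull(k1);k2=cv2.convexHull(k2)
print('yc',cen(k1),cen(k2),tri(ct,cen(k1),cs,cen(k2)),plane(ct,[cen(k1)],6),plane(cs,[cen(k2)],6),np.ptp(plane(ct,k1[:,0],6),axis=0))
print('rim',tri(ct,(336.2,174.8),cs,(312.3,173.7)))
print('foot diam',np.ptp(plane(ct,[(319,181),(350.8,181)],10),axis=0))
print(delta((400,-380,300),0.5),delta((400,10,320),0.5))
w=camera_info('wrist');print(np.round(w['T'],3),w['fx'],w['distortion'])
E
```

```text
yc [255.08846918 198.5387674 ] [260.52414681 281.46726765] (array([364.39634807, 297.20636501,   2.01753665]), np.float64(2.6814705809994255)) [[365.21132947 297.32386734   6.        ]] [[361.17162588 298.21039574   6.        ]] [89.93379452 89.73102035  0.        ]
rim (array([421.73344122,  10.10014212, 165.42260074]), np.float64(3.3133315193553443))
foot diam [  3.00666474 113.37298592   0.        ]
(array([ 263.1, -164.6,  -69.2]), array([-0.002, -0.   , -0.186])) (array([ 383.5, -535.6,  -88.6]), array([-0.002, -0.   , -0.186]))
[[ 3.08000e-01 -9.00000e-01 -3.09000e-01  2.79274e+02]
 [-9.51000e-01 -2.92000e-01 -9.70000e-02 -5.92670e+02]
 [-2.00000e-03  3.24000e-01 -9.46000e-01  3.72900e+02]
 [ 0.00000e+00  0.00000e+00  0.00000e+00  1.00000e+00]] 301.047704316312 [-0.03536526  0.          0.          0.          0.        ]
```

Request:
play_rows:
  deltas: [0, 0, -40, 0, 0, 0, 1, 50, -30, -69, 0, 0, 0, 1, 100, -60, -69, 0, 0, -0.03, 1, 150, -95, -69, 0, 0, -0.06, 1, 205, -130, -69, 0, 0, -0.1, 1, 255, -170, -69, 0, 0, -0.15, 1, 280, -225, -72, 0, 0, -0.186, 1, 300, -280, -75, 0, 0, -0.186, 1, 320, -340, -78, 0, 0, -0.186, 1, 340, -400, -81, 0, 0, -0.186, 1]

```text
clock: 1.35
eef_pos: [400.2, -132.4, 312.2]
tool_rot: [-3.142, -0.0, 0.5]
force: [0.4, 1.1, 0.7]
width: 85.5
gripper_force: 0.0
```

```bash
python3 - <<'E'
from h import *
print(delta((390,5,320),0.5))
E
```

```text
(array([  56.8, -125.5,   -7.8]), array([-0., -0., -0.]))
```

Request:
play_rows:
  deltas: [20, -42, -3, 0, 0, 0, 1, 40, -84, -6, 0, 0, 0, 1, 57, -125, -8, 0, 0, 0, 1, 57, -125, -8, 0, 0, 0, 1]

```text
clock: 1.85
eef_pos: [390.2, 5.6, 320.4]
tool_rot: [-3.141, -0.001, 0.506]
force: [0.1, 0.1, 0.3]
width: 85.3
gripper_force: 0.0
```

```bash
python3 - <<'E'
from h import *
w=camera_info('wrist');i=get_image('wrist');np.save('w1.npy',i);import pickle;pickle.dump(w,open('w1.pkl','wb'))
cv2.imwrite('pics/w1.png',i[:,:,::-1])
k=blob(i,*B,(0,0,640,400));print(cv2.boundingRect(k),cen(k))
print(read_state()['eef_pos'],np.round(w['T'],3).tolist())
E
```

```text
(296, 117, 69, 72) [329.6501229  152.57733031]
[390.41087105   3.49962833 320.23506982] [[0.484, -0.828, -0.283, 462.502], [-0.875, -0.459, -0.155, 45.444], [-0.001, 0.323, -0.946, 462.854], [0.0, 0.0, 0.0, 1.0]]
```

View pics/w1.png

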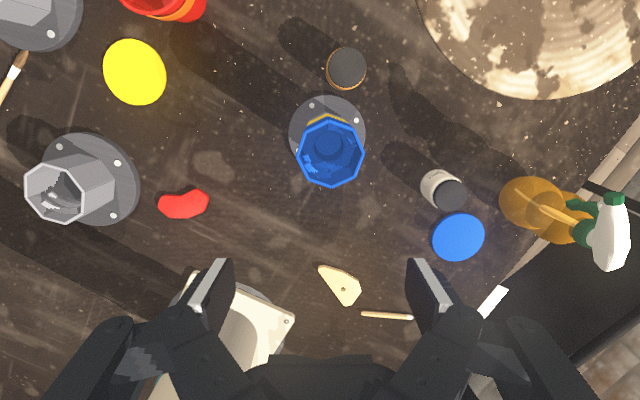

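The wrist view shows the blue octagonal rim centred near (330,154), with the blue coaster at (458,237), yellow coaster at (134,72), white jar at (445,190) and amber jar at (346,68).

```bash
cat >> h.py <<'E'
def octfit(P):
    # P: Nx2 boundary points of a regular octagon, 64 across flats -> centre, yaw (flat normal, mod 45deg)
    from scipy.optimize import least_squares
    def f(q):
        d=P-q[:2];a=np.arctan2(d[:,1],d[:,0])-q[2];a=(a+np.pi/8)%(np.pi/4)-np.pi/8
        return np.hypot(*d.T)*np.cos(a)-q[3]
    best=min((least_squares(f,[*P.mean(0),y,32],loss='soft_l1') for y in(0,.2,.4,.6)),key=lambda r:r.cost)
    return best.x,np.abs(best.fun).mean()
E
python3 - <<'E'
from h import *
import pickle
i=np.load('w1.npy');w=pickle.load(open('w1.pkl','rb'))
hsv=cv2.cvtColor(i,cv2.COLOR_RGB2HSV);print(np.percentile(hsv[117:189,296:365,2],[20,50,70,80,90,95]))
crop=i[112:194,290:370];cv2.imwrite('pics/c2.png',cv2.resize(crop,None,fx=7,fy=7,interpolation=2)[:,:,::-1])
k=blob(i,*B,(0,0,640,400));h=cv2.convexHull(k);a=cv2.approxPolyDP(h,2,True)[:,0];print(a.tolist())
n=(w['cx'],w['cy']);P=plane(w,h[:,0],170)[:,:2];print(plane(w,a,170).round(1).tolist(),w['cy'])
E
```

```text
[126. 159. 168. 192. 240. 248.]
[[325, 117], [352, 127], [364, 151], [355, 177], [332, 188], [308, 180], [296, 159], [305, 128]]
[[448.7, 32.5, 170.0], [453.1, 5.5, 170.0], [439.1, -16.5, 170.0], [412.4, -22.3, 170.0], [391.2, -7.9, 170.0], [386.8, 17.4, 170.0], [399.9, 37.9, 170.0], [430.6, 44.2, 170.0]] 198.90516058755023
```

View pics/c2.png

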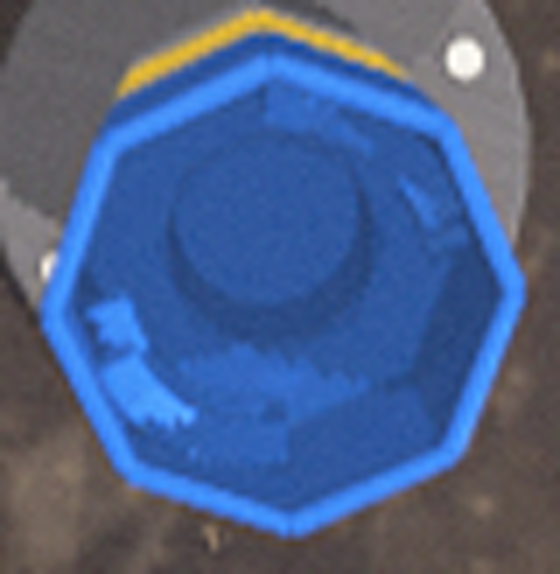

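The crop shows a clean bright rim octagon with corners about 26 to 60 px apart and the yellow rim peeking out behind it. I'll take a second view from directly above.

```bash
python3 - <<'E'
from h import *
print(delta((420,11,250),0.5))
E
```

```text
(array([29.5,  7.7, 70.2]), array([0.   , 0.   , 0.003]))
```

Request:
play_rows:
  deltas: [15, 4, 35, 0, 0, 0, 1, 29, 8, 70, 0, 0, 0, 1, 29, 8, 70, 0, 0, 0, 1, 29, 8, 70, 0, 0, 0, 1]

```text
clock: 2.4
eef_pos: [419.9, 8.6, 250.9]
tool_rot: [3.141, 0.0, 0.498]
force: [-0.3, 0.3, 0.3]
width: 85.1
gripper_force: 0.0
```

```bash
cat >> h.py <<'E'
def rim(i,w,lo,hi,box,z):
    k=cv2.convexHull(blob(i,lo,hi,box));m=np.zeros(i.shape[:2],np.uint8);cv2.drawContours(m,[k],-1,255,-1)
    c=max(cv2.findContours(m,0,cv2.CHAIN_APPROX_NONE)[0],key=len)[:,0].astype(float)
    c+=(c-c.mean(0))/np.linalg.norm(c-c.mean(0),axis=1)[:,None]*.5
    return octfit(plane(w,c,z)[:,:2])
E
python3 - <<'E'
from h import *
import pickle
w=camera_info('wrist');i=get_image('wrist');np.save('w2.npy',i);pickle.dump(w,open('w2.pkl','wb'));s=read_state();print(s['eef_pos'],s['tool_rot'])
BR=((100,100,205),(125,255,255))
i1=np.load('w1.npy');w1=pickle.load(open('w1.pkl','rb'))
for z in(160,165,170,175):print(z,rim(i1,w1,*BR,(0,0,640,230),z),rim(i,w,*BR,(0,0,640,262),z))
E
```

```text
[420.18786441   8.72903637 251.24938006] [ 3.14070531e+00 -9.24454482e-04  4.98563456e-01]
160 (array([4.18276089e+02, 9.53432823e+00, 1.75101485e-01, 3.30683635e+01]), np.float64(0.28251834596230563)) (array([4.16679507e+02, 9.36571611e+00, 1.64742106e-01, 3.34847404e+01]), np.float64(0.27933589462460306))
165 (array([4.19006284e+02, 1.01272274e+01, 1.75096480e-01, 3.25223753e+01]), np.float64(0.27785195644943994)) (array([418.30655245,  10.19372546,   0.95012634,  32.76697819]), np.float64(0.2733580761574707))
170 (array([4.19736478e+02, 1.07201252e+01, 1.75091466e-01, 3.19763883e+01]), np.float64(0.27318564057442046)) (array([4.19933590e+02, 1.10217369e+01, 1.64714312e-01, 3.20492167e+01]), np.float64(0.26737980486736257))
175 (array([420.46667083,  11.31302165,   0.96048461,  31.43040254]), np.float64(0.2685193995898121)) (array([421.56062038,  11.84975041,   0.9500987 ,  31.33145595]), np.float64(0.2614010769612115))
```

Request:
play_rows:
  deltas: [1, -1, 0, 0, 0, -0.16, 1, 1, -2, 5, 0, 0, -0.32, 1, 1, -2, 20, 0, 0, -0.456, 1, 1, -2, 50, 0, 0, -0.456, 1, 1, -2, 80, 0, 0, -0.456, 1, 1, -2, 105, 0, 0, -0.456, 1, 1, -2, 119, 0, 0, -0.456, 1, 1, -2, 119, 0, 0, -0.456, 1]

```text
clock: 3.45
eef_pos: [420.0, 11.2, 131.7]
tool_rot: [3.141, 0.0, 0.955]
force: [0.6, -0.9, -0.8]
width: 85.6
gripper_force: 0.0
```

Request:
play_rows:
  deltas: [0, 0, 0, 0, 0, 0, 0, 0, 0, 0, 0, 0, 0, 0, 0, 0, 0, 0, 0, 0, 0, 0, 0, 0, 0, 0, 0, 0, 0, 0, 0, 0, 0, 0, 0, 0, 0, 0, 0, 0, 0, 0]

```text
clock: 4.2
eef_pos: [420.7, 11.6, 132.6]
tool_rot: [3.139, -0.001, 0.956]
force: [-1.9, 0.7, 6.6]
width: 63.1
gripper_force: 64.5
```

Request:
play_rows:
  deltas: [0, 0, -0.8, 0, 0, -0.08, 0, 0, 0, -1.6, 0, 0, -0.16, 0, 0, 0, -2.4, 0, 0, -0.24, 0, 0, 0, -3.2, 0, 0, -0.32, 0, 0, 0, -4.0, 0, 0, -0.4, 0, 0, 0, -4.0, 0, 0, -0.4, 0]

```text
clock: 4.95
eef_pos: [420.3, 11.4, 135.9]
tool_rot: [3.14, -0.0, 1.355]
force: [0.5, -0.3, -2.0]
width: 63.0
gripper_force: 65.8
```

Request:
play_rows:
  deltas: [0, 0, -0.8, 0, 0, -0.08, 0, 0, 0, -1.6, 0, 0, -0.16, 0, 0, 0, -2.4, 0, 0, -0.24, 0, 0, 0, -3.2, 0, 0, -0.32, 0, 0, 0, -4.0, 0, 0, -0.4, 0, 0, 0, -4.8, 0, 0, -0.48, 0, 0, 0, -5.6, 0, 0, -0.56, 0, 0, 0, -6.4, 0, 0, -0.64, 0, 0, 0, -7, 0, 0, -0.68, 0, 0, 0, -7, 0, 0, -0.68, 0]

```text
clock: 6.2
eef_pos: [420.0, 11.5, 142.4]
tool_rot: [3.141, 0.0, 2.034]
force: [0.2, -0.5, -1.4]
width: 63.2
gripper_force: 65.8
```

Request:
play_rows:
  deltas: [0, 0, -2, 0, 0, 0, 0, 0, 0, -4, 0, 0, 0, 0, 0, 0, -7, 0, 0, 0, 0, 0, 0, -10, 0, 0, 0, 0]

```text
clock: 6.7
eef_pos: [420.0, 11.7, 152.5]
tool_rot: [3.141, 0.0, 2.036]
force: [0.1, 0.2, -1.6]
width: 63.3
gripper_force: 66.7
```

Request:
play_rows:
  deltas: [0, 0, -10, 0, 0, 0, 0, 0, 0, -22, 0, 0, 0, 0, 0, 0, -36, 0, 0, 0, 0, 0, 0, -52, 0, 0, 0, 0, 0, 0, -68, 0, 0, 0, 0, 0, 0, -68, 0, 0, 0, 0]

```text
clock: 7.45
eef_pos: [420.9, 11.7, 221.7]
tool_rot: [3.139, 0.002, 2.035]
force: [-0.4, -0.4, -1.3]
width: 63.2
gripper_force: 66.8
```

```bash
python3 - <<'E'
from h import *
i=get_image('scene');w=get_image('wrist')
a=cv2.resize(i[100:260,230:400],(376,354));b=cv2.resize(w,(424,265));b=np.vstack([b,np.zeros((89,424,3),np.uint8)])
cv2.imwrite('pics/c3.png',np.hstack([a,b])[:,:,::-1])
print(delta((380.5,-266.5,222),2.74))
E
```

```text
(array([-230.8, -159.7,   -1.6]), array([ 0.   ,  0.   , -0.705]))
```

View pics/c3.png

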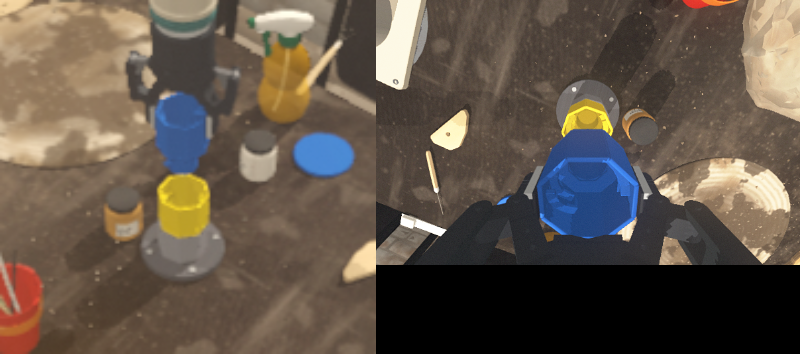

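The left crop shows the blue pot held upright above the yellow pot, which is still seated in the stand. Next I'll cross-check the coasters from the wrist view.

Request:
play_rows:
  deltas: [-25, -18, -2, 0, 0, -0.08, 0, -60, -42, -2, 0, 0, -0.18, 0, -100, -68, -2, 0, 0, -0.3, 0, -140, -96, -2, 0, 0, -0.42, 0, -180, -124, -2, 0, 0, -0.54, 0, -210, -146, -2, 0, 0, -0.65, 0, -231, -160, -2, 0, 0, -0.705, 0, -231, -160, -2, 0, 0, -0.705, 0, -231, -160, -2, 0, 0, -0.705, 0]

```text
clock: 8.68
eef_pos: [380.3, -265.5, 221.8]
tool_rot: [3.141, -0.001, 2.741]
force: [0.5, 1.1, -1.8]
width: 63.3
gripper_force: 66.9
```

```bash
python3 - <<'E'
from h import *
import pickle
i=np.load('w1.npy');w=pickle.load(open('w1.pkl','rb'))
k=cv2.convexHull(blob(i,*B,(425,205,490,265)));print(cen(k),plane(w,[cen(k)],6),np.ptp(plane(w,k[:,0],6),axis=0))
t=cv2.imread('pics/top0.png')[:,:,::-1].copy();kt=cv2.convexHull(blob(t,*B,(395,172,432,208)))
print('blue tri',tri(w,cen(k),camera_info('top'),cen(kt)))
k=cv2.convexHull(blob(i,(20,60,110),(38,255,255),(95,30,175,110)));print(cen(k),plane(w,[cen(k)],6),np.ptp(plane(w,k[:,0],6),axis=0))
print('yellow tri',tri(w,cen(k),camera_info('top'),(255.09,198.54)))
print(read_state()['eef_pos'],delta((380.5,-266.5,70),2.74))
E
```

```text
[457.51648897 236.64402017] [[ 379.75869391 -265.61046589    6.        ]] [8.92736969e+01 9.24978204e+01 1.13686838e-13]
blue tri (array([ 380.19956846, -266.13300376,    5.76336447]), np.float64(1.1795617637232239))
[134.03239289  71.74433995] [[365.15223263 295.39372759   6.        ]] [9.05367842e+01 9.30974355e+01 1.13686838e-13]
yellow tri (array([364.93713525, 297.502287  ,   2.88671529]), np.float64(1.188884580625947))
[ 380.3390946  -265.51390741  221.82915576] (array([ -0.7,  -1. , 151.8]), array([ 0.001, -0.001,  0.001]))
```

Centre agreed. Lowering to just above the coaster.

Request:
play_rows:
  deltas: [0, 0, 25, 0, 0, 0, 0, 0, 0, 60, 0, 0, 0, 0, 0, 0, 95, 0, 0, 0, 0, 0, 0, 125, 0, 0, 0, 0, 0, 0, 145, 0, 0, 0, 0, 0, 0, 153, 0, 0, 0, 0, 0, 0, 153, 0, 0, 0, 0]

```text
clock: 9.55
eef_pos: [380.9, -265.7, 69.3]
tool_rot: [3.141, -0.0, 2.742]
force: [0.1, 0.0, -2.3]
width: 63.3
gripper_force: 67.0
```

Request:
play_rows:
  deltas: [0, 0, 1, 0, 0, 0, 0, 0, 0, 2, 0, 0, 0, 0, 0, 0, 3, 0, 0, 0, 0, 0, 0, 4, 0, 0, 0, 0, 0, 0, 4, 0, 0, 0, 0]

```text
clock: 10.18
eef_pos: [380.4, -266.6, 65.2]
tool_rot: [-3.142, -0.0, 2.741]
force: [-0.1, 0.2, 0.2]
width: 63.4
gripper_force: 67.0
```

Request:
play_rows:
  deltas: [0, 0, 1, 0, 0, 0, 0, 0, 0, 2, 0, 0, 0, 0, 0, 0, 2, 0, 0, 0, 0]

```text
clock: 10.55
eef_pos: [380.6, -266.6, 63.7]
tool_rot: [-3.141, 0.0, 2.741]
force: [-1.6, -0.1, 5.3]
width: 63.2
gripper_force: 67.9
```

Request:
play_rows:
  deltas: [0, 0, 0, 0, 0, 0, 1, 0, 0, 0, 0, 0, 0, 1, 0, 0, 0, 0, 0, 0, 1, 0, 0, 0, 0, 0, 0, 1, 0, 0, 0, 0, 0, 0, 1, 0, 0, 0, 0, 0, 0, 1]

```text
clock: 11.3
eef_pos: [380.5, -266.6, 63.2]
tool_rot: [3.142, 0.0, 2.741]
force: [0.5, 0.3, -0.5]
width: 85.4
gripper_force: 0.0
```

Request:
play_rows:
  deltas: [0, 0, -10, 0, 0, 0, 1, 0, 0, -30, 0, 0, 0, 1, 0, 0, -65, 0, 0, 0, 1, 0, 0, -110, 0, 0, 0, 1, 0, 0, -160, 0, 0, 0, 1, 0, 0, -160, 0, 0, 0, 1]

```text
clock: 12.05
eef_pos: [382.7, -267.2, 227.0]
tool_rot: [-3.14, 0.007, 2.741]
force: [0.6, 0.2, -0.6]
width: 85.4
gripper_force: 0.0
```

```bash
python3 - <<'E'
from h import *
i=get_image('scene');w=camera_info('wrist');wi=get_image('wrist')
a=cv2.resize(i[100:260,270:440],(376,354));b=cv2.resize(wi,(424,265));b=np.vstack([b,np.zeros((89,424,3),np.uint8)])
cv2.imwrite('pics/c4.png',np.hstack([a,b])[:,:,::-1])
print(delta((420,11,222),2.3))
E
```

```text
(array([ 71.8, 271.3,   1.5]), array([-0.001,  0.001,  0.44 ]))
```

View pics/c4.png

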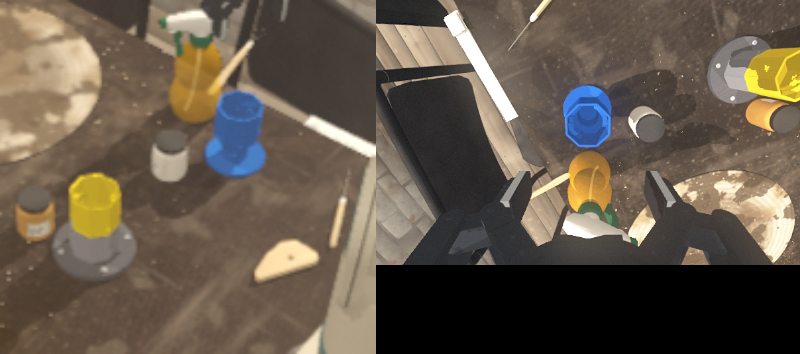

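The blue pot stands upright and central on its coaster, and the bystanders are untouched. Next is the yellow pot.

Request:
play_rows:
  deltas: [8, 30, 0, 0, 0, 0.04, 1, 21, 80, 0, 0, 0, 0.12, 1, 34, 130, 0, 0, 0, 0.21, 1, 48, 180, 0, 0, 0, 0.3, 1, 60, 230, 1, 0, 0, 0.38, 1, 72, 271, 1, 0, 0, 0.44, 1, 72, 271, 1, 0, 0, 0.44, 1, 72, 271, 1, 0, 0, 0.44, 1, 72, 271, 1, 0, 0, 0.44, 1]

```text
clock: 13.28
eef_pos: [419.4, 9.6, 221.7]
tool_rot: [-3.14, -0.001, 2.299]
force: [0.1, 0.4, 0.2]
width: 85.0
gripper_force: 0.0
```

```bash
python3 - <<'E'
from h import *
import pickle
w=camera_info('wrist');i=get_image('wrist');s=read_state();print(s['eef_pos'],s['tool_rot'],s['qpos'].round(2))
np.save('w3.npy',i);pickle.dump(w,open('w3.pkl','wb'))
k=blob(i,(20,100,80),(36,255,255),(150,60,500,290));print(cv2.boundingRect(k))
x,y,ww,h=cv2.boundingRect(k);v=cv2.cvtColor(i,cv2.COLOR_RGB2HSV)[y:y+h,x:x+ww];print(np.percentile(v[...,2],[20,50,70,80,90,95]))
for z in(105,110,115,120):print(z,[rim(i,w,(20,60,V),(38,255,255),(x-5,y-5,x+ww+5,y+h+5),z) for V in (200,235)])
cv2.imwrite('pics/c5.png',cv2.resize(i[y-20:y+h+20,x-20:x+ww+20],None,fx=3.5,fy=3.5)[:560,:780,::-1])
E
```

```text
[419.50760403   9.60290632 221.82611923] [-3.14041014e+00 -4.94262819e-04  2.29839407e+00] [ 0.5   0.41 -0.79  2.12  0.41  0.78  0.17]
(282, 149, 78, 84)
[136. 208. 229. 248. 255. 255.]
105 [(array([4.19235409e+02, 9.97133848e+00, 8.84800273e-02, 3.55857633e+01]), np.float64(1.5598943709095037)), (array([4.21121777e+02, 7.45235656e+00, 1.29795595e-01, 3.35307632e+01]), np.float64(0.27657732566812304))]
110 [(array([4.18156959e+02, 1.11584302e+01, 8.86317699e-02, 3.48996678e+01]), np.float64(1.5302015075734634)), (array([4.20012376e+02, 8.68649588e+00, 1.29794286e-01, 3.28836889e+01]), np.float64(0.27125319676335147))]
115 [(array([4.17078577e+02, 1.23454187e+01, 8.87877271e-02, 3.42135166e+01]), np.float64(1.5005012790450074)), (array([4.18902971e+02, 9.92063650e+00, 1.29792917e-01, 3.22366197e+01]), np.float64(0.2659286821574664))]
120 [(array([4.16000269e+02, 1.35323033e+01, 8.89476686e-02, 3.35273095e+01]), np.float64(1.4707932593877184)), (array([4.17793562e+02, 1.11547784e+01, 1.29791505e-01, 3.15895557e+01]), np.float64(0.260603768142305))]
```

View pics/c5.png

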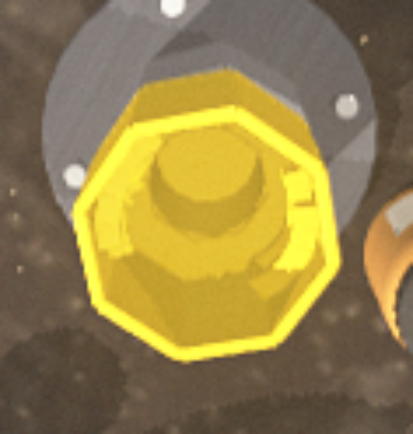

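The crop shows the yellow rim octagon centred and locked in the stand, with a flat angle of about 0.13 rad.

```bash
python3 - <<'E'
from h import *
print(delta((419.5,10.3,77),2.486))
E
```

```text
(array([  0.5,   0.6, 144.8]), array([-0.001, -0.001, -0.188]))
```

Request:
play_rows:
  deltas: [0.5, 0.5, 15, 0, 0, -0.1, 1, 0.5, 0.5, 45, 0, 0, -0.188, 1, 0.5, 0.5, 80, 0, 0, -0.188, 1, 0.5, 0.5, 115, 0, 0, -0.188, 1, 0.5, 0.5, 138, 0, 0, -0.188, 1, 0.5, 0.5, 145, 0, 0, -0.188, 1, 0.5, 0.5, 145, 0, 0, -0.188, 1]

```text
clock: 14.2
eef_pos: [420.0, 11.4, 77.3]
tool_rot: [-3.141, -0.0, 2.488]
force: [-0.2, -0.3, -0.4]
width: 85.8
gripper_force: 0.0
```

Request:
play_rows:
  deltas: [0, 0, 0, 0, 0, 0, 0, 0, 0, 0, 0, 0, 0, 0, 0, 0, 0, 0, 0, 0, 0, 0, 0, 0, 0, 0, 0, 0, 0, 0, 0, 0, 0, 0, 0, 0, 0, 0, 0, 0, 0, 0]

```text
clock: 14.95
eef_pos: [420.6, 11.4, 78.3]
tool_rot: [3.141, 0.002, 2.488]
force: [-1.3, -1.2, 4.8]
width: 63.4
gripper_force: 65.2
```

Request:
play_rows:
  deltas: [0, 0, -0.8, 0, 0, 0.08, 0, 0, 0, -1.6, 0, 0, 0.16, 0, 0, 0, -2.4, 0, 0, 0.24, 0, 0, 0, -3.2, 0, 0, 0.32, 0, 0, 0, -4.0, 0, 0, 0.4, 0, 0, 0, -4.0, 0, 0, 0.4, 0]

```text
clock: 15.7
eef_pos: [420.3, 11.6, 81.8]
tool_rot: [3.141, 0.001, 2.089]
force: [-0.1, -0.0, -0.9]
width: 63.5
gripper_force: 65.7
```

```bash
python3 - <<'E'
from h import *
s=read_state();print(s['qpos'].round(2),s['torque'])
E
```

```text
[ 0.2   0.63 -0.43  2.26  0.7   0.39 -0.3 ] [-0.02719262  0.03066748 -0.00708086]
```

Request:
play_rows:
  deltas: [0, 0, -0.8, 0, 0, 0.08, 0, 0, 0, -1.6, 0, 0, 0.16, 0, 0, 0, -2.4, 0, 0, 0.24, 0, 0, 0, -3.2, 0, 0, 0.32, 0, 0, 0, -4.0, 0, 0, 0.4, 0, 0, 0, -4.8, 0, 0, 0.48, 0, 0, 0, -5.6, 0, 0, 0.56, 0, 0, 0, -6.4, 0, 0, 0.64, 0, 0, 0, -7.2, 0, 0, 0.72, 0, 0, 0, -7.2, 0, 0, 0.72, 0]

```text
clock: 16.95
eef_pos: [420.2, 11.8, 88.7]
tool_rot: [3.141, -0.0, 1.371]
force: [-0.1, 0.1, -1.3]
width: 63.2
gripper_force: 65.7
```

Request:
play_rows:
  deltas: [0, 0, -2, 0, 0, 0, 0, 0, 0, -4, 0, 0, 0, 0, 0, 0, -7, 0, 0, 0, 0, 0, 0, -10, 0, 0, 0, 0]

```text
clock: 17.45
eef_pos: [420.0, 11.7, 98.7]
tool_rot: [3.141, -0.0, 1.369]
force: [1.2, 0.0, -0.8]
width: 63.1
gripper_force: 65.7
```

Free. Lifting clear.

Request:
play_rows:
  deltas: [0, 0, -10, 0, 0, 0, 0, 0, 0, -25, 0, 0, 0, 0, 0, 0, -45, 0, 0, 0, 0, 0, 0, -70, 0, 0, 0, 0, 0, 0, -95, 0, 0, 0, 0, 0, 0, -115, 0, 0, 0, 0, 0, 0, -115, 0, 0, 0, 0]

```text
clock: 18.32
eef_pos: [420.9, 11.8, 214.9]
tool_rot: [3.138, -0.001, 1.368]
force: [1.2, 0.6, -1.7]
width: 63.0
gripper_force: 65.9
```

```bash
python3 - <<'E'
from h import *
i=get_image('scene');w=get_image('wrist')
a=cv2.resize(i[120:310,190:390],(376,354));b=cv2.resize(w,(424,265));b=np.vstack([b,np.zeros((89,424,3),np.uint8)])
cv2.imwrite('pics/c6.png',np.hstack([a,b])[:,:,::-1])
print(delta((365,296.5,213),2.8),read_state()['qpos'].round(2))
E
```

```text
(array([ 2.682e+02, -1.107e+02,  2.000e-01]), array([-0.   ,  0.   , -1.431])) [ 0.26  0.36 -0.46  2.13  0.25  0.7  -0.58]
```

View pics/c6.png

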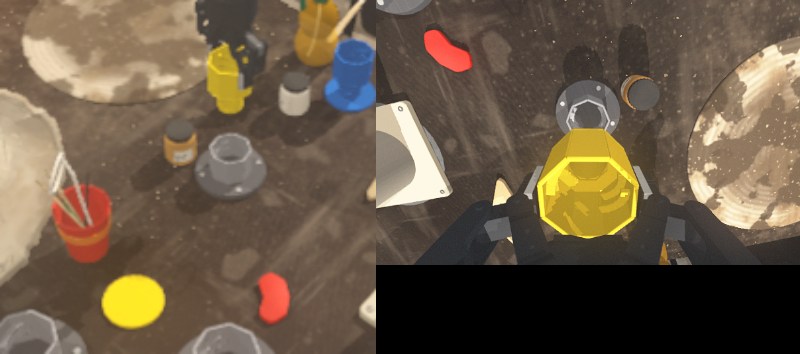

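The yellow pot is out, upright in the grip, and the stand is empty. Moving to the yellow coaster.

Request:
play_rows:
  deltas: [20, -8, 0, 0, 0, -0.12, 0, 52, -21, 0, 0, 0, -0.28, 0, 88, -36, 0, 0, 0, -0.44, 0, 124, -51, 0, 0, 0, -0.6, 0, 160, -66, 0, 0, 0, -0.76, 0, 195, -80, 0, 0, 0, -0.92, 0, 225, -93, 0, 0, 0, -1.08, 0, 250, -103, 0, 0, 0, -1.24, 0, 268, -111, 0, 0, 0, -1.38, 0, 268, -111, 0, 0, 0, -1.43, 0]

```text
clock: 19.68
eef_pos: [363.7, 298.1, 212.4]
tool_rot: [-3.142, -0.002, 2.804]
force: [-0.1, -1.6, -1.6]
width: 63.1
gripper_force: 66.0
```

```bash
python3 - <<'E'
from h import *
print(delta((365,296.5,69),2.8),read_state()['qpos'].round(2))
E
```

```text
(array([ -2.1,  -1.1, 143.4]), array([-0.   , -0.002,  0.004])) [-0.15  0.52 -0.86  2.01  0.52  0.85 -0.07]
```

Request:
play_rows:
  deltas: [-1, -1, 20, 0, 0, 0, 0, -1, -1, 55, 0, 0, 0, 0, -1, -1, 90, 0, 0, 0, 0, -1, -1, 118, 0, 0, 0, 0, -1, -1, 136, 0, 0, 0, 0, -1, -1, 143, 0, 0, 0, 0, -1, -1, 143, 0, 0, 0, 0]

```text
clock: 20.55
eef_pos: [365.1, 295.1, 69.9]
tool_rot: [-3.14, -0.001, 2.799]
force: [0.2, -0.5, -0.9]
width: 62.8
gripper_force: 66.1
```

Request:
play_rows:
  deltas: [0, 0, 1, 0, 0, 0, 0, 0, 0, 2, 0, 0, 0, 0, 0, 0, 3, 0, 0, 0, 0, 0, 0, 4, 0, 0, 0, 0, 0, 0, 4, 0, 0, 0, 0]

```text
clock: 21.18
eef_pos: [365.6, 295.3, 66.5]
tool_rot: [3.142, 0.0, 2.799]
force: [0.1, -1.0, -0.8]
width: 63.1
gripper_force: 66.1
```

Request:
play_rows:
  deltas: [0, 0, 1, 0, 0, 0, 0, 0, 0, 2, 0, 0, 0, 0, 0, 0, 2, 0, 0, 0, 0]

```text
clock: 21.55
eef_pos: [365.6, 295.3, 64.4]
tool_rot: [-3.142, 0.0, 2.799]
force: [0.5, -0.9, -1.0]
width: 63.3
gripper_force: 66.3
```

Request:
play_rows:
  deltas: [0, 0, 0.7, 0, 0, 0, 0, 0, 0, 1.4, 0, 0, 0, 0, 0, 0, 1.4, 0, 0, 0, 0]

```text
clock: 21.92
eef_pos: [365.6, 295.3, 64.3]
tool_rot: [3.141, 0.002, 2.799]
force: [-1.6, -2.1, 16.5]
width: 63.0
gripper_force: 68.2
```

Contact. Releasing and retreating.

Request:
play_rows:
  deltas: [0, 0, -0.7, 0, 0, 0, 0, 0, 0, -0.7, 0, 0, 0, 1, 0, 0, -0.7, 0, 0, 0, 1, 0, 0, -0.7, 0, 0, 0, 1, 0, 0, -0.7, 0, 0, 0, 1, 0, 0, -0.7, 0, 0, 0, 1, 0, 0, -0.7, 0, 0, 0, 1]

```text
clock: 22.8
eef_pos: [365.6, 295.3, 63.7]
tool_rot: [-3.142, -0.0, 2.799]
force: [-0.7, -1.0, -0.1]
width: 85.2
gripper_force: 0.0
```

Request:
play_rows:
  deltas: [0, 0, -10, 0, 0, 0, 1, 0, 0, -30, 0, 0, 0, 1, 0, 0, -65, 0, 0, 0, 1, 0, 0, -110, 0, 0, 0, 1, 0, 0, -150, 0, 0, 0, 1, 0, 0, -150, 0, 0, 0, 1, 0, 0, -150, 0, 0, 0, 1]

```text
clock: 23.68
eef_pos: [365.5, 294.7, 213.6]
tool_rot: [-3.141, 0.0, 2.799]
force: [-0.1, 0.0, -0.6]
width: 85.4
gripper_force: 0.0
```

```bash
python3 - <<'E'
from h import *
i=get_image('scene');w=camera_info('wrist');wi=get_image('wrist')
a=cv2.resize(i[120:310,190:420],(400,330));b=cv2.resize(wi,(400,250));b=np.vstack([b,np.zeros((80,400,3),np.uint8)])
cv2.imwrite('pics/c7.png',np.hstack([a,b])[:,:,::-1])
k=blob(wi,(20,100,80),(36,255,255),(150,60,500,290));x,y,ww,h=cv2.boundingRect(k)
print(rim(wi,w,(20,60,235),(38,255,255),(x-5,y-5,x+ww+5,y+h+5),101))
E
```

```text
(array([353.41235793, 299.13992119,   0.42138887,  40.21494902]), np.float64(3.8170961322928347))
```

View pics/c7.png

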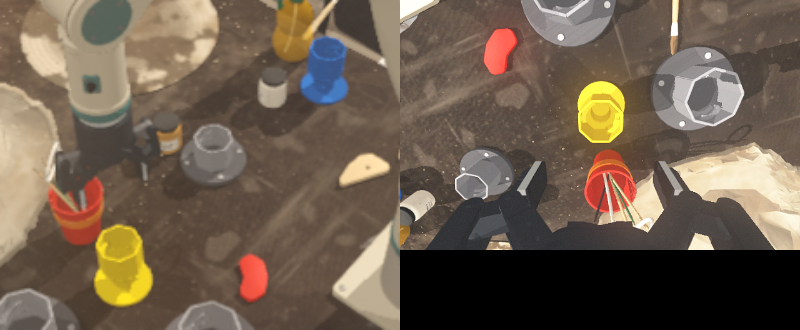

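Both pots stand upright on their coasters, the cup, jars and bottle are in place, and the gripper is clear.

```bash
python3 -c "
from cell import *
print(finish_job())"
```

```text
the job is handed in; nothing more can be done
None
```

The job is handed in: the last camera pictures show the blue and yellow pots standing upright and released on their own coasters, with the bystanders undisturbed, though the hand-in call returned no verdict.

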